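# Set the antenna switch box in the radio taxi office

### The arm

A 6-joint arm with a two-finger parallel gripper is mounted at the origin on the work surface. World frame = base frame: x ahead of the robot, y to its left, z up, the work surface at z = 0. Lengths are in m, angles in rad, forces in N, time in s.
With the tool pointing down it reaches from about 0.325 to 1 m from the base axis. Payload 5.1 kg.
Tool frame: the origin (TCP) lies on the mounting face of the last link; the fingertips stand env.tip_extent ahead of it and the grasp point (between the pads) lies 155 mm ahead of it (env.tip_extent is the distance from the TCP to the fingertips, in m); z points along the fingers, x is the direction in which the jaws open and shut, and the axes are right-handed (so a half turn about z gives the same grasp; the last joint's range is limited). The gripper opens to 85 mm and grips with 20 to 120 N. Pads are 22 mm wide; open, the fingers measure 114 mm over their backs; the gripper's body (76 mm by 85 mm) begins 54 mm behind the grasp point. The pads swing forward as they close: fully open they stand 13 mm farther back than shut.
Start: joints at [1.134, 0.124, 1.65, -0, 1.367, -0.083], TCP at [0.225, 0.61, 0.405] pointing down, gripper open.
Joint ranges: [-2.61, 2.61], [-1.02, 2.33], [0.03, 2.71], [-1.35, 4.49], [0.32, 2.68], [-2.91, 2.91]. Speed limits (rad/s): [2.57, 2.57, 3.14, 3.14, 3.14, 3.14].

### API

Orientations are given as [roll, pitch, yaw] about the fixed x, y, z axes, in that order (R = Rz(yaw) Ry(pitch) Rx(roll)).
In Python, from plant import env gives the robot as it stands.
- The arm moves only by the tool servo_tool, never from a script. Its argument "plan" is a list of rows, each an object with "xyz": the shift along the tool's x, y, z each as a share of 0.02 m, from -1 to 1, a list of three; "angular": the turn, a rotation vector about the tool's x, y, z each as a share of 4 degrees, from -1 to 1, a list of three; "jaw": the finger opening in mm, from 0 to 85.4. A call has 1 to 20 rows; each row shifts and turns the commanded pose from where the row before left it, along the tool's axes as they then stand; what a row does not reach is not made up. A row lasts 1/10 s, in which the tool goes at most 50 mm and 8.59 degrees, less where a joint would pass 70% of its speed; a pose out of reach is approached as far as the arm can. A call with a number of a shift or a turn outside -1 to 1 is refused whole. A call with a gripper value outside its range is refused whole. The fingers move at their own pace and stop on an object; the grip force is fixed at half the most. Time passes only in rows, so rows that do not move let the fingers close. It gives the time, the measured TCP pose, the force and the opening at its end, in the units of the state.
- env.get_state(): the state, without advancing time (a new reading comes with each control period).
- env.grab_frame(name): name is "scene" or "side" or "wrist"; returns (picture, depth): 480x640x3 uint8, red, green, blue; 480x640 float32, m along the optical axis (not along the pixel's ray), 0 where there is no reading.
- env.camera_params(name): a dict with "mtx" (3x3 intrinsics, pixels), "extrinsics" (4x4, takes a point from camera to world coordinates); the wrist camera has in their place "tool_from_camera" (4x4, takes a point from camera to tool coordinates, whose origin is the TCP and whose axes are the tool frame's). Camera axes: x right, y up, looking along -z (the intrinsics and any distortion apply to the point x, -y, -z); pixel columns grow to the right and rows downward; lengths in m; the calibration is good to about 2 mm. A picture is of the moment at which its call begins: read the wrist's pose just before it. camera_params takes no time and is no camera call.
- env.finish_job(): hands the job in, once; it reports no verdict.
The state is a dict: "time": time; "joint_positions": joint angles; "dq": joint speeds; "tau": joint torques, N m; "eef_pos": TCP position; "tcp_rot": TCP orientation; "ft_force": force on the tool from outside, world axes, zero at the start; "ft_torque": the same for the moment, N m; "grip_width": finger opening in m.
Only numpy, scipy, OpenCV 4.12 (cv2) and the standard library are available. Lean on these libraries where they do the work, as an engineer would, in place of code of your own. Each camera call takes 0.05 s, during which the arm holds its last target. There are 200 camera calls.

### The job

Set the three slide switches on the antenna switch box, the grey box with three brass sockets on its far face: the two outer switches on, each pushed all the way towards the sockets, and the middle switch off, pushed all the way away from the sockets. Some may already be right, and none may be left half-way. The smaller grey box beside it, with only two switches and no sockets, is not part of this job.

Things in the scene. Friction and masses are not known exactly. Their poses are not given: they have to be found in the camera images.
- bank: grey steel antenna switch box fixed to the table, 140 (x) by 170 (y) by 50 mm high; origin: centre of its underside. x points to its far face with three level brass sockets (within 23 degrees of straight away from the robot), y to the left, z up. Three slide switches on top, at y = +44, 0, -44 mm, on black plates whose tops are 52 mm up. A smaller two-switch box, 71 mm high overall, stands to its left.
- tab_a (a point): centre of a white switch tab on the box, 10 mm (box x) by 14 mm (box y) by 22 mm high; point 65 mm above the table, 2 mm gap below the tab. Slides along the box's x only, from x = -14 mm (off) to +14 mm (on) in the box's frame, with end stops; about 2 N moves it, and it stays where left. Which of the three places it has, and on or off at the start, varies: read it from this position.
- tab_b (a point): centre of a white switch tab on the box, 10 mm (box x) by 14 mm (box y) by 22 mm high; point 65 mm above the table, 2 mm gap below the tab. Slides along the box's x only, from x = -14 mm (off) to +14 mm (on) in the box's frame, with end stops; about 2 N moves it, and it stays where left. Which of the three places it has, and on or off at the start, varies: read it from this position.
- tab_c (a point): centre of a white switch tab on the box, 10 mm (box x) by 14 mm (box y) by 22 mm high; point 65 mm above the table, 2 mm gap below the tab. Slides along the box's x only, from x = -14 mm (off) to +14 mm (on) in the box's frame, with end stops; about 2 N moves it, and it stays where left. Which of the three places it has, and on or off at the start, varies: read it from this position.
Mind the look-alikes: they are no part of the job. Leave any blue or red look-alike of the bank alone.

How it is judged:
By the outcome, as a careful person would: the job done as asked, in the order asked, and still so for the second after the job is handed in, with the robot touching nothing.
It also fails if it takes over 38 s, if anything falls off the work surface, if the arm or the gripper's body presses on something with over 40 N, if the wrist force passes 120 N, or if a joint passes its speed limit or range.

## Working session

There is one attempt and no reset: what is moved stays moved. The work goes in short steps, Python scripts to look and compute and a tool call to move; the robot and the scene stay as the last step left them, time stands still between calls to the robot, and variables do not carry over. Pictures are saved under pics/ and viewed, about 8 in all and at most 12, crops included, and the job is handed in when it is done.

Besides the shell and the picture viewer there is one more tool, called after "Emit:" as name(argument=value, ...) on one line, values as JSON. servo_tool: Moves the arm, as the interface text tells. Its arguments: {"type":"object","properties":{"plan":{"type":"array"}},"required":["plan"]}

```bash
ls; mkdir -p pics; cat > h.py <<'E'
import numpy as np, cv2
from plant import env
def shot(n,tag):
    s=env.get_state(); im,d=env.grab_frame(n); np.savez(f'pics/{tag}.npz',im=im,d=d,p=s['eef_pos'],r=s['tcp_rot'])
    cv2.imwrite(f'pics/{tag}.png',im[:,:,::-1]); return im,d
def cloud(n,d):
    c=env.camera_params(n);K=c['mtx'];T=np.array(c['extrinsics'])
    v,u=np.mgrid[:480,:640]; 
    P=np.stack([(u-K[0][2])/K[0][0]*d,-(v-K[1][2])/K[1][1]*d,-d],-1)
    return P@T[:3,:3].T+T[:3,3]
E
python3 - <<'E'
from h import *
a,_=shot('scene','s1');b,_=shot('side','d1')
print(env.get_state(),env.tip_extent,env.camera_params('scene'),env.camera_params('side'))
E
```

```text
pics
{'time': 0.1, 'joint_positions': array([ 1.13439806e+00,  1.24474312e-01,  1.65152568e+00,  1.02833353e-06,
        1.36750152e+00, -8.26414993e-02]), 'dq': array([-0.00086516, -0.00020911, -0.00180708, -0.00131014,  0.00055284,
       -0.00136242]), 'tau': array([ 2.22937574e-04, -4.24929535e+01, -3.66655433e+01, -1.26152827e-04,
        3.94145376e-03,  2.16882376e-05]), 'eef_pos': array([0.22513655, 0.60953449, 0.4035603 ]), 'tcp_rot': array([-3.14143408e+00,  1.90226063e-03,  1.21703950e+00]), 'ft_force': array([-0.59845998,  0.03194106,  0.35891952]), 'ft_torque': array([0.00530822, 0.0524771 , 0.02188594]), 'grip_width': 0.08572847717995974} 0.1734 {'mtx': array([[462.98316749,   0.        , 307.18650616],
       [  0.        , 462.98316749, 236.08072214],
       [  0.        ,   0.        ,   1.        ]]), 'extrinsics': array([[-0.82587746, -0.37440197,  0.42160358,  0.7384155 ],
       [ 0.56347256, -0.52068306,  0.64139521,  0.56038424],
       [-0.02061779,  0.7672759 ,  0.64098564,  0.57054694],
       [ 0.        ,  0.        ,  0.        ,  1.        ]])} {'mtx': array([[470.48360835,   0.        , 321.65253541],
       [  0.        , 470.48360835, 244.43603384],
       [  0.        ,   0.        ,   1.        ]]), 'extrinsics': array([[-0.89617405,  0.20300324, -0.39453993,  0.14071538],
       [-0.44320764, -0.45155317,  0.77438151,  0.5801536 ],
       [-0.0209538 ,  0.86884373,  0.49464282,  0.44442989],
       [ 0.        ,  0.        ,  0.        ,  1.        ]])}
```

View pics/s1.png

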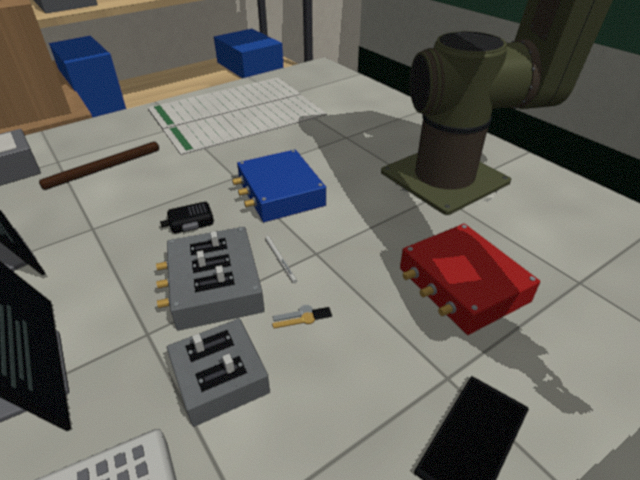

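View pics/d1.png

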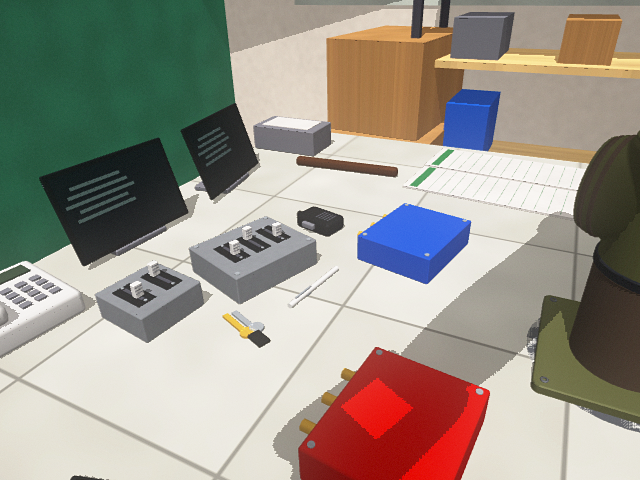

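Scene image: the target is the grey box with 3 switches and brass sockets, at (213,275). Look-alikes are the two-switch grey box (217,370), the blue box (282,185) and the red box (470,278). The tabs are at about (213,240), (200,257) and (221,276). Next I'll measure them.

```bash
cat > m.py <<'E'
from h import *
def meas(tag,name,cx):
    f=np.load(f'pics/{tag}.npz');im=f['im'];P=cloud(name,f['d'])
    x,y,z=P[...,0],P[...,1],P[...,2]
    v,u=np.mgrid[:480,:640]
    near=(abs(u-cx[0])<75)&(abs(v-cx[1])<65)&(f['d']>0)
    top=(near&(abs(z-.051)<.006)).astype(np.uint8)
    n,l,s,c=cv2.connectedComponentsWithStats(cv2.morphologyEx(top,cv2.MORPH_OPEN,np.ones((3,3))))
    k=l[cx[1]-3:cx[1]+4,cx[0]-3:cx[0]+4]; k=np.bincount(k[k>0]).argmax()
    m=l==k; r=cv2.minAreaRect(np.c_[x[m],y[m]].astype(np.float32)); print(name,'top rect',r,'z',np.median(z[m]))
    b=np.array(cv2.boxPoints(r)); 
    # axes
    e=[b[1]-b[0],b[2]-b[1]]; e=[a/np.linalg.norm(a) for a in e]; ex=max(e,key=lambda a:abs(a[0])); ex=ex*np.sign(ex[0]); ey=np.array([-ex[1],ex[0]])
    print('yaw deg',np.degrees(np.arctan2(ex[1],ex[0])))
    q=np.stack([x-r[0][0],y-r[0][1]],-1); bx,by=q@ex,q@ey
    t=(abs(bx)<.05)&(abs(by)<.075)&(z>.068)&(z<.085)&(f['d']>0)
    n,l,s,c=cv2.connectedComponentsWithStats(t.astype(np.uint8))
    for i in range(1,n):
        if s[i,4]>5:
            g=l==i; print(' tab px',c[i].round(),s[i,4],'box xy mm',(1e3*np.array([(bx[g].min()+bx[g].max())/2,(by[g].min()+by[g].max())/2])).round(1),'world',[round(float((a[g].min()+a[g].max())/2),4) for a in(x,y)],'zmax',z[g].max().round(4))
if __name__=='__main__':
    meas('s1','scene',(243,270)); meas('d1','side',(275,260))
    f=np.load('pics/s1.npz'); cv2.imwrite('pics/c1.png',cv2.resize(f['im'][215:335,145:285,::-1],None,fx=4,fy=4))
    print(env.camera_params('wrist'))
E
python3 m.py
```

```text
scene top rect ((0.5647019147872925, 0.0059956759214401245), (0.1728050410747528, 0.14000606536865234), 70.65857696533203) z 0.05035608380487788
yaw deg -19.341421
 tab px [214. 236.] 56 box xy mm [-12.5 -41.6] world [0.539, -0.0294] zmax 0.0786
 tab px [200. 256.] 63 box xy mm [13.8  1. ] world [0.578, 0.0024] zmax 0.0774
 tab px [220. 271.] 66 box xy mm [-11.7  44.4] world [0.5684, 0.0524] zmax 0.0779
side top rect ((0.56553053855896, 0.007407784461975098), (0.17263484001159668, 0.14219890534877777), 71.03970336914062) z 0.04994901979295022
yaw deg -18.96029
 tab px [276. 225.] 55 box xy mm [-13.7 -43.2] world [0.5388, -0.0292] zmax 0.0766
 tab px [246. 229.] 55 box xy mm [13.7  0.8] world [0.5788, 0.0041] zmax 0.0774
 tab px [234. 243.] 63 box xy mm [-12.   44.5] world [0.5691, 0.0535] zmax 0.077
{'mtx': array([[375.20482045,   0.        , 324.13278159],
       [  0.        , 375.20482045, 240.25967143],
       [  0.        ,   0.        ,   1.        ]]), 'tool_from_camera': array([[ 9.99998893e-01, -1.35923583e-03,  6.05166466e-04,
         8.98676125e-06],
       [-1.14667656e-03, -9.63233431e-01, -2.68663439e-01,
        -6.69377040e-02],
       [ 9.48093544e-04,  2.68662447e-01, -9.63233923e-01,
         3.04586109e-02],
       [ 0.00000000e+00,  0.00000000e+00,  0.00000000e+00,
         1.00000000e+00]])}
```

View pics/c1.png

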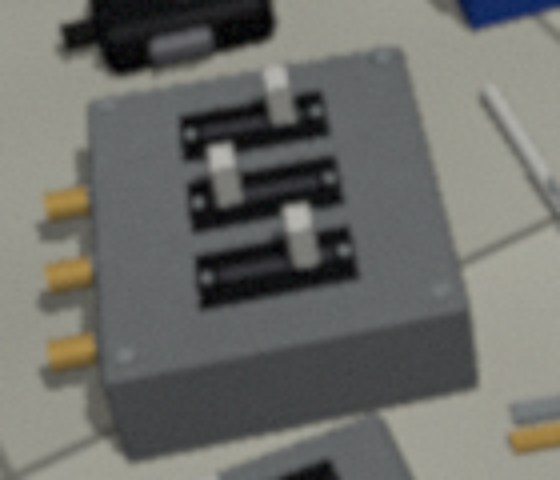

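All three are wrong: the outer two are off (x≈-13) and the middle is on (x≈+14). The box centre is at (0.565, 0.007), yaw ≈ -19.1°, and sizes and heights match the description. First I'll turn the tool +88.9° about tool z so the jaws open along the box's x.

Emit:
servo_tool(plan=[{"xyz": [0, 0, 0], "angular": [0, 0, 1], "jaw": 44}, {"xyz": [0, 0, 0], "angular": [0, 0, 1], "jaw": 44}, {"xyz": [0, 0, 0], "angular": [0, 0, 1], "jaw": 44}, {"xyz": [0, 0, 0], "angular": [0, 0, 1], "jaw": 44}, {"xyz": [0, 0, 0], "angular": [0, 0, 1], "jaw": 44}, {"xyz": [0, 0, 0], "angular": [0, 0, 1], "jaw": 44}, {"xyz": [0, 0, 0], "angular": [0, 0, 1], "jaw": 44}, {"xyz": [0, 0, 0], "angular": [0, 0, 1], "jaw": 44}, {"xyz": [0, 0, 0], "angular": [0, 0, 1], "jaw": 44}, {"xyz": [0, 0, 0], "angular": [0, 0, 1], "jaw": 44}, {"xyz": [0, 0, 0], "angular": [0, 0, 1], "jaw": 44}, {"xyz": [0, 0, 0], "angular": [0, 0, 1], "jaw": 44}, {"xyz": [0, 0, 0], "angular": [0, 0, 1], "jaw": 44}, {"xyz": [0, 0, 0], "angular": [0, 0, 1], "jaw": 44}, {"xyz": [0, 0, 0], "angular": [0, 0, 1], "jaw": 44}, {"xyz": [0, 0, 0], "angular": [0, 0, 1], "jaw": 44}, {"xyz": [0, 0, 0], "angular": [0, 0, 1], "jaw": 44}, {"xyz": [0, 0, 0], "angular": [0, 0, 1], "jaw": 44}, {"xyz": [0, 0, 0], "angular": [0, 0, 1], "jaw": 44}, {"xyz": [0, 0, 0], "angular": [0, 0, 1], "jaw": 44}])

```text
time: 2.1
eef_pos: [0.2252, 0.6096, 0.404]
tcp_rot: [3.14, 0.0, -0.182]
ft_force: [-0.4, 0.7, -0.6]
grip_width: 0.0441
```

Emit:
servo_tool(plan=[{"xyz": [0, 0, 0], "angular": [0, 0, 1], "jaw": 44}, {"xyz": [0, 0, 0], "angular": [0, 0, 1], "jaw": 44}, {"xyz": [0, 0, 0], "angular": [0, 0, 0.2], "jaw": 44}, {"xyz": [0, 0, 0], "angular": [0, 0, 0], "jaw": 44}, {"xyz": [0, 0, 0], "angular": [0, 0, 0], "jaw": 44}])

```text
time: 2.6
eef_pos: [0.2252, 0.6097, 0.4045]
tcp_rot: [3.141, 0.0, -0.332]
ft_force: [-0.1, -0.1, 0.4]
grip_width: 0.0438
```

```bash
cat > g.py <<'E'
from h import *
import sys
from scipy.spatial.transform import Rotation as R
C=np.array([.5655,.0067]);a=np.radians(-19.1);ex=np.array([np.cos(a),np.sin(a)]);ey=np.array([-ex[1],ex[0]])
s=env.get_state();p=s['eef_pos'];M=R.from_euler('xyz',s['tcp_rot']).as_matrix()
q=p[:2]-C
print('t',s['time'],'yaw',np.degrees(s['tcp_rot'][2]).round(2),'box xy mm',(1e3*np.array([q@ex,q@ey])).round(1),'z',p[2].round(4),'F',s['ft_force'].round(1),'w',s['grip_width'].round(4))
if len(sys.argv)>1:
    bx,by,z=map(float,sys.argv[1:]); t=np.r_[C+bx/1e3*ex+by/1e3*ey,z]
    print('shift tool axes in 20mm units',(M.T@(t-p)/.02).round(2))
E
python3 g.py -13 44 0.30
```

```text
Traceback (most recent call last):
  File "g.py", line 7, in <module>
    print('t',s['time'],'yaw',np.degrees(s['tcp_rot'][2]).round(2),'box xy mm',(1e3*np.array([q@ex,q@ey])).round(1),'z',p[2].round(4),'F',s['ft_force'].round(1),'w',s['grip_width'].round(4))
                                                                                                                                                                     ^^^^^^^^^^^^^^^^^^^^^
AttributeError: 'float' object has no attribute 'round'
```

```bash
sed -i "s/s\['grip_width'\].round(4)/s['grip_width']/" g.py; python3 g.py -13 44 0.30
```

```text
t 2.6 yaw -19.02 box xy mm [-518.9  458.4] z 0.4045 F [-0.1 -0.1  0.4] w 0.04384921498994919
shift tool axes in 20mm units [25.26 20.76  5.23]
```

Emit:
servo_tool(plan=[{"xyz": [1, 0.82, 0.2], "angular": [0, 0, 0], "jaw": 44}, {"xyz": [1, 0.82, 0.2], "angular": [0, 0, 0], "jaw": 44}, {"xyz": [1, 0.82, 0.2], "angular": [0, 0, 0], "jaw": 44}, {"xyz": [1, 0.82, 0.2], "angular": [0, 0, 0], "jaw": 44}, {"xyz": [1, 0.82, 0.2], "angular": [0, 0, 0], "jaw": 44}, {"xyz": [1, 0.82, 0.2], "angular": [0, 0, 0], "jaw": 44}, {"xyz": [1, 0.82, 0.2], "angular": [0, 0, 0], "jaw": 44}, {"xyz": [1, 0.82, 0.2], "angular": [0, 0, 0], "jaw": 44}, {"xyz": [1, 0.82, 0.2], "angular": [0, 0, 0], "jaw": 44}, {"xyz": [1, 0.82, 0.2], "angular": [0, 0, 0], "jaw": 44}, {"xyz": [1, 0.82, 0.2], "angular": [0, 0, 0], "jaw": 44}, {"xyz": [1, 0.82, 0.2], "angular": [0, 0, 0], "jaw": 44}, {"xyz": [1, 0.82, 0.2], "angular": [0, 0, 0], "jaw": 44}, {"xyz": [1, 0.82, 0.2], "angular": [0, 0, 0], "jaw": 44}, {"xyz": [1, 0.82, 0.2], "angular": [0, 0, 0], "jaw": 44}, {"xyz": [1, 0.82, 0.2], "angular": [0, 0, 0], "jaw": 44}, {"xyz": [1, 0.82, 0.2], "angular": [0, 0, 0], "jaw": 44}, {"xyz": [1, 0.82, 0.2], "angular": [0, 0, 0], "jaw": 44}, {"xyz": [1, 0.82, 0.2], "angular": [0, 0, 0], "jaw": 44}, {"xyz": [1, 0.82, 0.2], "angular": [0, 0, 0], "jaw": 44}])

```text
time: 4.6
eef_pos: [0.4965, 0.168, 0.3247]
tcp_rot: [-3.141, -0.0, -0.332]
ft_force: [0.2, 0.7, 0.3]
grip_width: 0.044
```

Emit:
servo_tool(plan=[{"xyz": [1, 0.82, 0.2], "angular": [0, 0, 0], "jaw": 44}, {"xyz": [1, 0.82, 0.2], "angular": [0, 0, 0], "jaw": 44}, {"xyz": [1, 0.82, 0.2], "angular": [0, 0, 0], "jaw": 44}, {"xyz": [1, 0.82, 0.2], "angular": [0, 0, 0], "jaw": 44}, {"xyz": [1, 0.82, 0.2], "angular": [0, 0, 0], "jaw": 44}, {"xyz": [0.26, 0.26, 0.2], "angular": [0, 0, 0], "jaw": 44}, {"xyz": [0, 0, 0], "angular": [0, 0, 0], "jaw": 44}, {"xyz": [0, 0, 0], "angular": [0, 0, 0], "jaw": 44}])

```text
time: 5.4
eef_pos: [0.5667, 0.0527, 0.3005]
tcp_rot: [-3.141, 0.001, -0.333]
ft_force: [1.4, -0.8, 0.3]
grip_width: 0.0437
```

```bash
python3 g.py -13 44 0.2394; python3 - <<'E'
from h import *
shot('side','d2'); shot('wrist','w2')
E
```

```text
t 5.4 yaw -19.05 box xy mm [-13.9  43.8] z 0.3005 F [ 1.4 -0.8  0.3] w 0.04366621296111238
shift tool axes in 20mm units [ 0.05 -0.01  3.06]
```

View pics/w2.png

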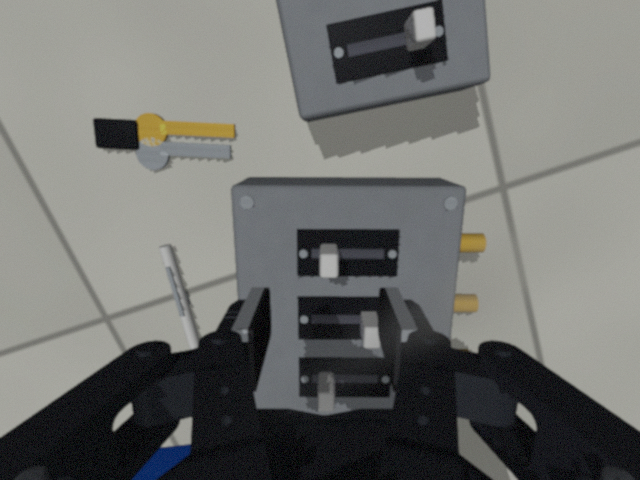

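The wrist view shows the jaws aligned with the box. Tabs: left (329,260) off, middle (371,330) on, right (326,390) off. I'll lower the fingers either side of the left tab.

Emit:
servo_tool(plan=[{"xyz": [0.05, 0, 0.8], "angular": [0, 0, 0], "jaw": 44}, {"xyz": [0, 0, 0.8], "angular": [0, 0, 0], "jaw": 44}, {"xyz": [0, 0, 0.8], "angular": [0, 0, 0], "jaw": 44}, {"xyz": [0, 0, 0.65], "angular": [0, 0, 0], "jaw": 44}, {"xyz": [0, 0, 0], "angular": [0, 0, 0], "jaw": 44}, {"xyz": [0, 0, 0], "angular": [0, 0, 0], "jaw": 44}])

```text
time: 6.1
eef_pos: [0.5678, 0.0519, 0.2389]
tcp_rot: [3.141, 0.001, -0.333]
ft_force: [-0.0, 0.6, 0.1]
grip_width: 0.0441
```

```bash
python3 g.py 31 44 0.2394; python3 - <<'E'
from h import *
im,_=shot('side','d3'); im2,_=shot('scene','s3')
c=cv2.resize(np.hstack([im[150:310,150:350],im2[180:340,130:330]]),None,fx=2,fy=2)
cv2.imwrite('pics/c3.png',c[:,:,::-1])
E
```

```text
t 6.1 yaw -19.07 box xy mm [-12.6  43.5] z 0.2389 F [-0.   0.6  0.1] w 0.044073648052086384
shift tool axes in 20mm units [ 2.18 -0.02 -0.03]
```

View pics/c3.png

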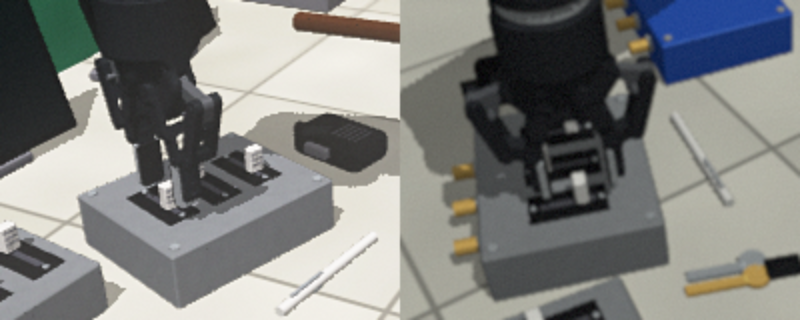

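```bash
python3 - <<'E'
from h import *
C=np.array([.5655,.0067]);a=np.radians(-19.1);ex=np.array([np.cos(a),np.sin(a)]);ey=np.array([-ex[1],ex[0]])
for n,t in(('side','d3'),('scene','s3')):
    f=np.load(f'pics/{t}.npz');P=cloud(n,f['d']);q=P[...,:2]-C;bx,by,z=1e3*(q@ex),1e3*(q@ey),1e3*P[...,2]
    m=(abs(bx)<60)&(abs(by)<75)&(z>58)&(z<90)&(f['d']>0)
    w=f['im'].min(-1)>110
    for nm,k in(('white',m&w),('dark',m&~w&(f['im'].max(-1)<80))):
        for lo in range(58,90,4):
            kk=k&(z>=lo)&(z<lo+4)
            if kk.sum()>4: print(n,nm,lo,kk.sum(),'bx hist',np.unique((bx[kk]//5*5).astype(int),return_counts=True),'by',np.percentile(by[kk],[5,50,95]).round())
E
```

```text
side white 58 36 bx hist (array([-20, -15, -10,   5,  10]), array([19, 11,  2,  2,  2])) by [-47.  -2.  51.]
side white 62 32 bx hist (array([-20, -15, -10,   5,  10]), array([15, 13,  2,  1,  1])) by [-47. -36.  51.]
side white 66 42 bx hist (array([-45, -40, -20, -15, -10]), array([ 6,  7, 18,  6,  5])) by [-45.  41.  51.]
side white 70 45 bx hist (array([-45, -40, -20, -15, -10,  10]), array([ 4,  4, 21, 11,  3,  2])) by [-48.  46.  55.]
side white 74 62 bx hist (array([-45, -40, -35, -20, -15, -10,  10,  15]), array([ 4,  4,  1, 13, 25, 11,  2,  2])) by [-47.  44.  55.]
side white 78 12 bx hist (array([-45, -40,  10]), array([4, 5, 3])) by [52. 55. 56.]
side white 82 8 bx hist (array([-45, -40,  10,  15]), array([2, 4, 1, 1])) by [52. 55. 56.]
side white 86 15 bx hist (array([-45, -40, -35,  10,  15]), array([7, 2, 1, 3, 2])) by [53. 55. 56.]
side dark 66 14 bx hist (array([-45,   5,  10]), array([ 1,  2, 11])) by [22. 42. 49.]
side dark 70 25 bx hist (array([-45, -40,   5,  10]), array([ 1,  1, 11, 12])) by [34. 43. 54.]
side dark 74 38 bx hist (array([-50, -45,   5,  10]), arra
[... 817 characters left out ...]
]), array([1, 3, 1])) by [-33.   5.   6.]
scene dark 66 5 bx hist (array([ 5, 10]), array([4, 1])) by [-1.  5.  6.]
scene dark 70 11 bx hist (array([-35,   5,  10,  15]), array([2, 4, 4, 1])) by [19. 54. 55.]
scene dark 74 13 bx hist (array([-50, -40, -35,   5,  10,  15,  20]), array([1, 3, 1, 3, 1, 3, 1])) by [-5. 50. 55.]
scene dark 78 27 bx hist (array([-50, -45, -40, -35,   5,  10,  15,  20]), array([3, 6, 2, 1, 2, 3, 5, 5])) by [48. 51. 55.]
scene dark 82 22 bx hist (array([-50, -45, -40, -35,   5,  10,  15,  20]), array([3, 4, 2, 2, 3, 2, 4, 2])) by [37. 51. 55.]
scene dark 86 28 bx hist (array([-50, -45, -40, -35,   5,  10,  15,  20]), array([3, 7, 1, 1, 1, 2, 6, 7])) by [48. 51. 56.]
```

Fingertips are at z≈67 mm, straddling the left tab. I'll go 6 mm lower and push it towards +x.

Emit:
servo_tool(plan=[{"xyz": [0, 0, 0.3], "angular": [0, 0, 0], "jaw": 44}, {"xyz": [0.4, 0, 0], "angular": [0, 0, 0], "jaw": 44}, {"xyz": [0.4, 0, 0], "angular": [0, 0, 0], "jaw": 44}, {"xyz": [0.4, 0, 0], "angular": [0, 0, 0], "jaw": 44}, {"xyz": [0.4, 0, 0], "angular": [0, 0, 0], "jaw": 44}, {"xyz": [0.4, 0, 0], "angular": [0, 0, 0], "jaw": 44}, {"xyz": [0.2, 0, 0], "angular": [0, 0, 0], "jaw": 44}, {"xyz": [0, 0, 0], "angular": [0, 0, 0], "jaw": 44}, {"xyz": [0, 0, 0], "angular": [0, 0, 0], "jaw": 44}])

```text
time: 7.1
eef_pos: [0.6095, 0.0376, 0.2336]
tcp_rot: [3.141, 0.002, -0.333]
ft_force: [-5.3, 1.4, 3.7]
grip_width: 0.0437
```

```bash
python3 g.py 33 44 0.2334
```

```text
t 7.1 yaw -19.08 box xy mm [31.5 43.6] z 0.2336 F [-5.3  1.4  3.7] w 0.04369689563359899
shift tool axes in 20mm units [ 0.08 -0.02  0.01]
```

Emit:
servo_tool(plan=[{"xyz": [0.1, 0, 0], "angular": [0, 0, 0], "jaw": 44}, {"xyz": [0, 0, 0], "angular": [0, 0, 0], "jaw": 44}, {"xyz": [0, 0, 0], "angular": [0, 0, 0], "jaw": 44}])

```text
time: 7.4
eef_pos: [0.6104, 0.0374, 0.2335]
tcp_rot: [3.141, 0.006, -0.333]
ft_force: [-10.1, 2.1, 6.6]
grip_width: 0.0441
```

```bash
python3 g.py 14 0 0.2934
```

```text
t 7.4 yaw -19.07 box xy mm [32.4 43.6] z 0.2335 F [-10.1   2.1   6.6] w 0.04410180424746487
shift tool axes in 20mm units [-0.94  2.18 -2.99]
```

Force rises without travel, so the left tab is at its stop. Next: back off, lift, move to the middle tab and straddle it.

Emit:
servo_tool(plan=[{"xyz": [-0.3, 0, 0], "angular": [0, 0, 0], "jaw": 44}, {"xyz": [0, 0, -0.7], "angular": [0, 0, 0], "jaw": 44}, {"xyz": [0, 0, -0.9], "angular": [0, 0, 0], "jaw": 44}, {"xyz": [-0.3, 0.2, -0.4], "angular": [0, 0, 0], "jaw": 44}, {"xyz": [-0.4, 1, 0], "angular": [0, 0, 0], "jaw": 44}, {"xyz": [0, 1, 0], "angular": [0, 0, 0], "jaw": 44}, {"xyz": [0, 0, 0], "angular": [0, 0, 0], "jaw": 44}, {"xyz": [0, 0, 0.7], "angular": [0, 0, 0], "jaw": 44}, {"xyz": [0, 0, 0.7], "angular": [0, 0, 0], "jaw": 44}, {"xyz": [0, 0, 0.6], "angular": [0, 0, 0], "jaw": 44}, {"xyz": [0, 0, 0], "angular": [0, 0, 0], "jaw": 44}, {"xyz": [0, 0, 0], "angular": [0, 0, 0], "jaw": 44}])

```text
time: 8.6
eef_pos: [0.578, 0.0022, 0.2326]
tcp_rot: [3.141, 0.002, -0.332]
ft_force: [0.7, -1.1, -0.4]
grip_width: 0.0439
```

```bash
python3 g.py -31 0 0.2334
```

```text
t 8.6 yaw -19.04 box xy mm [13.3 -0.2] z 0.2326 F [ 0.7 -1.1 -0.4] w 0.04385749216280557
shift tool axes in 20mm units [-2.22 -0.01 -0.04]
```

Emit:
servo_tool(plan=[{"xyz": [-0.4, 0, 0], "angular": [0, 0, 0], "jaw": 44}, {"xyz": [-0.4, 0, 0], "angular": [0, 0, 0], "jaw": 44}, {"xyz": [-0.4, 0, 0], "angular": [0, 0, 0], "jaw": 44}, {"xyz": [-0.4, 0, 0], "angular": [0, 0, 0], "jaw": 44}, {"xyz": [-0.4, 0, 0], "angular": [0, 0, 0], "jaw": 44}, {"xyz": [-0.25, 0, 0], "angular": [0, 0, 0], "jaw": 44}, {"xyz": [0, 0, 0], "angular": [0, 0, 0], "jaw": 44}, {"xyz": [0, 0, 0], "angular": [0, 0, 0], "jaw": 44}])

```text
time: 9.4
eef_pos: [0.5357, 0.0166, 0.2343]
tcp_rot: [-3.141, -0.001, -0.333]
ft_force: [2.1, 0.3, 1.4]
grip_width: 0.0442
```

Emit:
servo_tool(plan=[{"xyz": [-0.1, 0, 0], "angular": [0, 0, 0], "jaw": 44}, {"xyz": [0, 0, 0], "angular": [0, 0, 0], "jaw": 44}, {"xyz": [0, 0, 0], "angular": [0, 0, 0], "jaw": 44}])

```text
time: 9.7
eef_pos: [0.5348, 0.0169, 0.2343]
tcp_rot: [-3.141, -0.005, -0.333]
ft_force: [9.1, -2.2, -2.8]
grip_width: 0.0443
```

```bash
python3 g.py -14 -43 0.2734
```

```text
t 9.7 yaw -19.08 box xy mm [-32.3  -0.4] z 0.2343 F [ 9.1 -2.2 -2.8] w 0.04428795931538187
shift tool axes in 20mm units [ 0.92  2.13 -1.95]
```

The middle tab is at its stop too. Now the right tab, straddling at x=-13, y=-43.

Emit:
servo_tool(plan=[{"xyz": [0.3, 0, 0], "angular": [0, 0, 0], "jaw": 44}, {"xyz": [0, 0, -0.7], "angular": [0, 0, 0], "jaw": 44}, {"xyz": [0, 0, -0.9], "angular": [0, 0, 0], "jaw": 44}, {"xyz": [0.3, 0.2, -0.4], "angular": [0, 0, 0], "jaw": 44}, {"xyz": [0.4, 1, 0], "angular": [0, 0, 0], "jaw": 44}, {"xyz": [0, 0.95, 0], "angular": [0, 0, 0], "jaw": 44}, {"xyz": [0, 0, 0], "angular": [0, 0, 0], "jaw": 44}, {"xyz": [0, 0, 0.7], "angular": [0, 0, 0], "jaw": 44}, {"xyz": [0, 0, 0.7], "angular": [0, 0, 0], "jaw": 44}, {"xyz": [0, 0, 0.6], "angular": [0, 0, 0], "jaw": 44}, {"xyz": [0, 0, 0], "angular": [0, 0, 0], "jaw": 44}, {"xyz": [0, 0, 0], "angular": [0, 0, 0], "jaw": 44}])

```text
time: 10.9
eef_pos: [0.5384, -0.0296, 0.2327]
tcp_rot: [3.141, 0.002, -0.332]
ft_force: [-0.1, -0.2, 0.0]
grip_width: 0.0442
```

```bash
python3 g.py 31 -43 0.2334
```

```text
t 10.9 yaw -19.04 box xy mm [-13.7 -43.2] z 0.2327 F [-0.1 -0.2  0. ] w 0.04416274583357874
shift tool axes in 20mm units [ 2.24 -0.01 -0.04]
```

Emit:
servo_tool(plan=[{"xyz": [0.4, 0, 0], "angular": [0, 0, 0], "jaw": 44}, {"xyz": [0.4, 0, 0], "angular": [0, 0, 0], "jaw": 44}, {"xyz": [0.4, 0, 0], "angular": [0, 0, 0], "jaw": 44}, {"xyz": [0.4, 0, 0], "angular": [0, 0, 0], "jaw": 44}, {"xyz": [0.4, 0, 0], "angular": [0, 0, 0], "jaw": 44}, {"xyz": [0.25, 0, 0], "angular": [0, 0, 0], "jaw": 44}, {"xyz": [0, 0, 0], "angular": [0, 0, 0], "jaw": 44}, {"xyz": [0, 0, 0], "angular": [0, 0, 0], "jaw": 44}])

```text
time: 11.7
eef_pos: [0.581, -0.0446, 0.2335]
tcp_rot: [3.141, 0.003, -0.333]
ft_force: [-3.6, 2.4, 4.1]
grip_width: 0.0439
```

Emit:
servo_tool(plan=[{"xyz": [0.12, 0, 0], "angular": [0, 0, 0], "jaw": 44}, {"xyz": [0, 0, 0], "angular": [0, 0, 0], "jaw": 44}, {"xyz": [0, 0, 0], "angular": [0, 0, 0], "jaw": 44}])

```text
time: 12.0
eef_pos: [0.5821, -0.0449, 0.2333]
tcp_rot: [3.141, 0.009, -0.333]
ft_force: [-11.2, 4.5, 8.8]
grip_width: 0.044
```

The right tab is at its stop. I'll back off, lift clear and check.

Emit:
servo_tool(plan=[{"xyz": [-0.3, 0, 0], "angular": [0, 0, 0], "jaw": 44}, {"xyz": [0, 0, -0.7], "angular": [0, 0, 0], "jaw": 44}, {"xyz": [0, 0, -1], "angular": [0, 0, 0], "jaw": 44}, {"xyz": [0, 0, -1], "angular": [0, 0, 0], "jaw": 44}, {"xyz": [-0.5, 0, -1], "angular": [0, 0, 0], "jaw": 44}, {"xyz": [-1, 0.5, -1], "angular": [0, 0, 0], "jaw": 44}, {"xyz": [-1, 0.5, -1], "angular": [0, 0, 0], "jaw": 44}, {"xyz": [-1, 0.5, -1], "angular": [0, 0, 0], "jaw": 44}, {"xyz": [-1, 0.5, -1], "angular": [0, 0, 0], "jaw": 44}, {"xyz": [0, 0, 0], "angular": [0, 0, 0], "jaw": 44}, {"xyz": [0, 0, 0], "angular": [0, 0, 0], "jaw": 44}])

```text
time: 13.1
eef_pos: [0.4799, -0.0521, 0.3891]
tcp_rot: [-3.141, -0.004, -0.333]
ft_force: [-0.0, -0.5, -0.4]
grip_width: 0.0439
```

```bash
python3 - <<'E'
from h import *
im,_=shot('side','d9'); im2,_=shot('scene','s9')
c=cv2.resize(np.hstack([im[150:310,150:350],im2[180:340,130:330]]),None,fx=2,fy=2)
cv2.imwrite('pics/c9.png',c[:,:,::-1])
from m import meas
meas('s9','scene',(243,270)); meas('d9','side',(275,260))
E
```

```text
scene top rect ((0.5649250745773315, 0.006963491439819336), (0.1715407520532608, 0.13987988233566284), 70.67137145996094) z 0.050347792198847885
yaw deg -19.328623
 tab px [198. 239.] 56 box xy mm [ 14.2 -43.8] world [0.5641, -0.0393] zmax 0.0779
 tab px [218. 252.] 55 box xy mm [-14.  -0.] world [0.5521, 0.0121] zmax 0.0791
 tab px [203. 274.] 70 box xy mm [14.2 44. ] world [0.5931, 0.0436] zmax 0.0777
side top rect ((0.5658223628997803, 0.007220827043056488), (0.17119644582271576, 0.1418856680393219), 70.41497039794922) z 0.04998308579327759
yaw deg -19.585022
 tab px [266. 221.] 54 box xy mm [ 14.5 -43.9] world [0.5652, -0.0383] zmax 0.0763
 tab px [256. 235.] 58 box xy mm [-14.7   0.7] world [0.5518, 0.0137] zmax 0.0769
 tab px [224. 238.] 62 box xy mm [12.9 44.6] world [0.593, 0.0453] zmax 0.0766
```

View pics/c9.png

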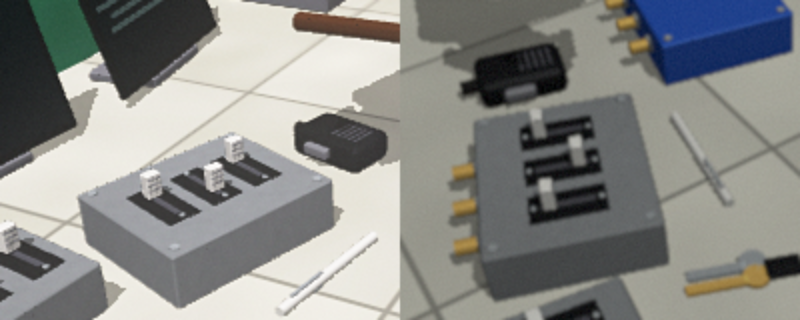

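The crops show the outer tabs at the socket end and the middle one at the robot end, with the gripper clear. The measured positions agree, so I'll hand in.

```bash
python3 -c "from plant import env; print(env.finish_job())"
```

```text
the job is handed in; nothing more can be done
None
```

I set all three switches on the grey socketed box: the two outer ones on and the middle one off. All three were wrong at the start. I handed the job in at about 13 s of the 38 s limit.

I straddled each tab with the jaws and pushed until the force rose to about 10 N with almost no further travel, so each should be at its end stop. Then I backed off and lifted clear.

| Tab | Wanted x (mm) | Scene camera (mm) | Side camera (mm) |
|---|---|---|---|
| Left (+44) | +14 | +14.2 | +12.9 |
| Middle (0) | -14 | -14.0 | -14.7 |
| Right (-44) | +14 | +14.2 | +14.5 |

The cameras differ by at most 1.3 mm, on the left tab, which is within the 2 mm calibration error. No check failed. At the last check the gripper was clear of everything, and I did not touch the two-switch box or the blue and red look-alikes.

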